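Put the stripped drive's gears into their nests

TASK

The feed drive of the measuring machine is stripped for service. Put each of the four toothed gears into the round black nest of its own size, smallest gear in the smallest nest and so on up to the largest, flat on the nest's floor with the shaft up and let go. Lower them in gently, do not drop them, and leave the square bearing flange and the oblong link where they lie.

Things in the scene. Friction and masses are not known exactly. Their poses are not given: they have to be found in the camera images.
- gear34: The smallest gear: a loose brass toothed wheel 34 mm across the teeth and 10 mm thick, lying flat, with a plain steel shaft of 16 mm diameter standing up from its middle to 50 mm above its underside (the grip: 40 mm of bare shaft above the wheel). Origin: centre of the underside; z up along the shaft. It weighs 80 to 145 g.
- gear46: The second smallest gear: a loose brass toothed wheel 46 mm across the teeth and 10 mm thick, lying flat, with a plain steel shaft of 16 mm diameter standing up from its middle to 50 mm above its underside (the grip: 40 mm of bare shaft above the wheel). Origin: centre of the underside; z up along the shaft. It weighs 130 to 225 g.
- gear58: The second largest gear: a loose brass toothed wheel 58 mm across the teeth and 10 mm thick, lying flat, with a plain steel shaft of 16 mm diameter standing up from its middle to 50 mm above its underside (the grip: 40 mm of bare shaft above the wheel). Origin: centre of the underside; z up along the shaft. It weighs 190 to 330 g.
- gear70: The largest gear: a loose brass toothed wheel 70 mm across the teeth and 10 mm thick, lying flat, with a plain steel shaft of 16 mm diameter standing up from its middle to 50 mm above its underside (the grip: 40 mm of bare shaft above the wheel). Origin: centre of the underside; z up along the shaft. It weighs 260 to 460 g.
- nest34: The smallest nest: a fixed black plastic round dish, bore 48 mm (14 mm wider than the 34 mm gear that belongs in it), outside 58 mm, with a 5 mm wide rim 12 mm high and a floor 3 mm thick. Origin: centre of its underside, on the table; z up.
- nest46: The second smallest nest: a fixed black plastic round dish, bore 60 mm (14 mm wider than the 46 mm gear that belongs in it), outside 70 mm, with a 5 mm wide rim 12 mm high and a floor 3 mm thick. Origin: centre of its underside, on the table; z up.
- nest58: The second largest nest: a fixed black plastic round dish, bore 72 mm (14 mm wider than the 58 mm gear that belongs in it), outside 82 mm, with a 5 mm wide rim 12 mm high and a floor 3 mm thick. Origin: centre of its underside, on the table; z up.
- nest70: The largest nest: a fixed black plastic round dish, bore 84 mm (14 mm wider than the 70 mm gear that belongs in it), outside 94 mm, with a 5 mm wide rim 12 mm high and a floor 3 mm thick. Origin: centre of its underside, on the table; z up.
- flange: A loose brass bearing flange, not a gear: square plate 56 x 56 mm, 10 mm thick, with the same 16 mm steel shaft up to 50 mm. Origin: centre of the underside, z up. Stays where it is.
- link: A loose brass link, not a gear: oblong plate 92 x 28 mm with round ends (long along its x), 10 mm thick, with the same 16 mm steel shaft up to 50 mm from its middle. Origin: centre of the underside, z up. Stays where it is. (Unlisted, among these things: a blue bit holder, 42 mm across, and a flat hex key; nothing there is higher than 52 mm.)
Not all that is in view belongs to the job. What is shaped like the nest70 but orange or yellow is not meant.

How it is judged:
At the end, for the whole second after the job is handed in: Each of the four gears lies flat on the floor of the nest of its own size (centre within 10 mm of the nest's centre, underside less than 6 mm above the nest's underside, tilt under 0.1 rad), at rest and released (horizontal distance between gear34 and nest34 below 0.01 m and z of gear34 in the frame of nest34 below 0.006 m and angle between each of gear34, gear46, gear58, gear70's own z axis and vertical below 0.1 rad and linear speed of each of gear34, gear46, gear58, gear70 below 0.02 m/s and contact force between the fingers and gear34 below 0.1 N and horizontal distance between gear46 and nest46 below 0.01 m and z of gear46 in the frame of nest46 below 0.006 m and contact force between the fingers and gear46 below 0.1 N and horizontal distance between gear58 and nest58 below 0.01 m and z of gear58 in the frame of nest58 below 0.006 m and contact force between the fingers and gear58 below 0.1 N and horizontal distance between gear70 and nest70 below 0.01 m and z of gear70 in the frame of nest70 below 0.006 m and contact force between the fingers and gear70 below 0.1 N); the robot touches nothing.
It fails at once if the bearing flange or the link is shifted by more than 15 mm (distance of any of flange, link from where it was at the start of the episode above 0.015 m).
It fails at once if a gear is dropped or thrown (moves faster than 0.6 m/s without being touched by the fingers: a fall of about 18 mm) ((linear speed of gear34 above 0.6 m/s and contact force between the fingers and gear34 below 0.05 N) or (linear speed of gear46 above 0.6 m/s and contact force between the fingers and gear46 below 0.05 N) or (linear speed of gear58 above 0.6 m/s and contact force between the fingers and gear58 below 0.05 N) or (linear speed of gear70 above 0.6 m/s and contact force between the fingers and gear70 below 0.05 N)).
It also fails if it takes over 102 s, if anything falls off the work surface, if the arm or the gripper's body presses on something with over 40 N, if the wrist force passes 120 N, or if a joint passes its speed limit or range.

ROBOT

A 6-joint arm with a two-finger parallel gripper is mounted at the origin on the work surface. World frame = base frame: x ahead of the robot, y to its left, z up, the work surface at z = 0. Lengths are in m, angles in rad, forces in N, time in s.
With the tool pointing down it reaches from about 0.35 to 0.875 m from the base axis. Payload 15.5 kg.
Tool frame: the origin (TCP) lies at the very end of the fingers, on their centre line; the grasp point (between the pads) lies 19 mm behind it (ctrl.grip_point_offset is the distance from the TCP to the grasp point, in m); z points along the fingers, y is the direction in which the jaws open and shut (so a half turn about z gives the same grasp; the last joint's range is limited). The gripper opens to 85 mm and grips with 20 to 120 N. Pads are 22 mm wide; open, the fingers measure 114 mm over their backs; the gripper's body (76 mm by 85 mm) begins 54 mm behind the grasp point. The pads swing forward as they close: fully open they stand 13 mm farther back than shut.
Start: joints at [-1.369, 0.494, 1.345, -0, 1.302, -0.096], TCP at [0.183, -0.598, 0.231] pointing down, gripper open.
Joint ranges: [-2.91, 2.91], [-0.82, 2.16], [0.22, 2.67], [-1.22, 4.37], [0.12, 2.79], [-3.08, 3.08]. Speed limits (rad/s): [1.89, 1.89, 2.57, 3.01, 3.01, 3.01].

INTERFACE

Orientations are given as a rotation vector (axis times angle).
In Python, from bench import sensors, cams, ctrl, find_in, outline_of, place_of gives the robot as it stands.
- The arm moves only by the shell command python3 -m jog 'ROWS' [FORCE]. ROWS is JSON, a list of rows, each a list of 7 numbers: the turn, a rotation vector about the tool's x, y, z in rad, then the shift along the tool's x, y, z in m, then the gripper command: -1 is fully open, 1 is shut, values between are in proportion. In form: [[rx, ry, rz, tx, ty, tz, hand], ...]. A call has 1 to 8 rows; each row is the pose to reach, as a shift and turn from the pose commanded when the call began, along the tool's axes at that moment; what a row does not reach only later rows make up. A row lasts 1/8 s, in which the tool goes at most 62.5 mm and 10.7 degrees, less where a joint would pass 70% of its speed; a pose out of reach is approached as far as the arm can. A call with a gripper value outside its range is refused whole. The fingers move at their own pace and stop on an object; FORCE is the grip in N (left out, the last holds). Time passes only in rows, so rows that repeat a pose let the fingers close. It gives the time, the measured TCP pose, the force and the opening at its end, in the units of the state.
- sensors.observe(): the state, without advancing time (a new reading comes with each control period).
- cams.camera(name): name is "scene" or "top"; returns the picture (420x560x3 uint8, red, green, blue); there is no depth.
- cams.camera_info(name): a dict with "vertical_fov" (degrees; the focal length in pixels is half the picture's height over the tangent of half this angle, whatever the lens; pixels are square), "cx", "cy" (the principal point, pixels), "dist" ([k1, k2, p1, p2, k3] as OpenCV has them; the pictures are not rectified), "origin" and "attitude" of the camera in the world. Camera axes: x right, y down, z forward; pixel columns grow to the right and rows downward; lengths in m; the calibration is good to about 2 mm. A picture is of the moment at which its call begins. camera_info takes no time and is no camera call.
- ctrl.sign_off(): hands the job in, once; it reports no verdict.
Trained networks look in the newest picture that a camera, given by its name, has taken for a name from the list of things; names that differ only in an ending like _2 or _b are one class to them, and where a whole thing is asked for, a point or a joint stands for the part that bears it (a point fixed in the world has none). Each returns a list of dicts, best first, with "conf" (0 to 1); they miss things now and then, are a little off and sometimes report something else, mostly with a low value. They report only what shows in the picture. A call takes as long as a camera call. They do not tell look-alikes from the thing itself.
- find_in(camera, target): "point" ([x, y, z] in m, in world coordinates, good to about 4 mm: the middle of the surface that is visible of it).
- outline_of(camera, target): "mask" (420x560 bool, what is visible of it).
- place_of(camera, target): "point" ([x, y, z] in m, in world coordinates, good to about 4 mm: a listed point, or the origin of a listed thing).
The state is a dict: "clock": time; "joints": joint angles; "qd": joint speeds; "joint_efforts": joint torques, N m; "eef_pos": TCP position; "tool_rot": TCP orientation; "wrist_force": force on the tool from outside, world axes, zero at the start; "ft_torque": the same for the moment, N m; "width": finger opening in m.
Only numpy, scipy, OpenCV 4.12 (cv2) and the standard library are available. Lean on these libraries where they do the work, as an engineer would, in place of code of your own. Each camera call takes 0.05 s, during which the arm holds its last target. There are 200 camera calls.

## Working session

There is one attempt and no reset: what is moved stays moved. The work goes in short steps, Python scripts to look and compute and a shell command to move; the robot and the scene stay as the last step left them, time stands still between calls to the robot, and variables do not carry over. Pictures are saved under pics/ and viewed, on a budget of 14 in all, crops included, one or two more only if the job needs it, and the job is handed in when it is done.

```bash
mkdir -p pics; ls; cat > h.py <<'E'
import numpy as np, cv2
from bench import sensors, cams, ctrl, find_in, outline_of, place_of
def save(cam,fn):
    im=cams.camera(cam); cv2.imwrite('pics/'+fn,im[:,:,::-1]); return im
E
python3 - <<'E'
from h import *
for c in ("top","scene"):
    save(c,c+'0.png'); i=cams.camera_info(c); print(c,i)
    for n in "gear34 gear46 gear58 gear70 nest34 nest46 nest58 nest70 flange link".split():
        print(n,[(np.round(d['point'],3).tolist(),round(d['conf'],2)) for d in place_of(c,n)[:4]])
print(sensors.observe())
E
```

```text
pics
top {'vertical_fov': 55.74079663199031, 'cx': 282.96992524785315, 'cy': 215.48849672969217, 'dist': array([-0.02586047,  0.        ,  0.        ,  0.        ,  0.        ]), 'origin': array([ 0.43917971, -0.04753019,  1.0676604 ]), 'attitude': array([-2.18525898,  2.16256043, -0.03836763])}
gear34 [([0.605, 0.272, 0.004], 0.82), ([0.649, -0.084, 0.001], 0.67), ([0.49, -0.429, 0.002], 0.62), ([0.478, -0.009, -0.002], 0.47)]
gear46 [([0.605, 0.272, 0.004], 0.82), ([0.649, -0.084, 0.001], 0.67), ([0.49, -0.429, 0.002], 0.62), ([0.478, -0.009, -0.002], 0.47)]
gear58 [([0.605, 0.272, 0.004], 0.82), ([0.649, -0.084, 0.001], 0.67), ([0.49, -0.429, 0.002], 0.62), ([0.478, -0.009, -0.002], 0.47)]
gear70 [([0.605, 0.272, 0.004], 0.82), ([0.649, -0.084, 0.001], 0.67), ([0.49, -0.429, 0.002], 0.62), ([0.478, -0.009, -0.002], 0.47)]
nest34 [([0.356, -0.443, 0.002], 0.98), ([0.383, 0.316, 0.002], 0.89), ([0.462, 0.151, 0.002], 0.88), ([0.588, -0.505, 0.004], 0.84)]
nest46 [([0.356, -0.443, 0.002], 0.98), ([0.383, 0.316, 0.002], 0.89), ([0.462, 0.151, 0.002], 0.88), ([0.588, -0.505, 0.004], 0.
[... 1805 characters left out ...]
], 0.63), ([0.475, -0.002, -0.0], 0.46)]
{'clock': 1.1, 'joints': array([-1.36948867e+00,  4.93594806e-01,  1.34550116e+00, -3.43806956e-05,
        1.30251879e+00, -9.55130379e-02]), 'qd': array([ 0.00208221,  0.00028703,  0.00170142, -0.00014195,  0.0006246 ,
        0.00119683]), 'joint_efforts': array([ 1.90627026e-03, -8.82026768e+01, -3.84269786e+01,  1.31700872e-04,
        9.97105963e-04, -4.17687056e-05]), 'eef_pos': array([ 0.18278414, -0.5976677 ,  0.2312798 ]), 'tool_rot': array([-3.10703612e+00, -4.64546332e-01,  5.38353226e-05]), 'wrist_force': array([0.55484212, 0.32338378, 0.05091886]), 'ft_torque': array([ 0.05878398, -0.05279741, -0.01736952]), 'width': 0.08515453374534936}
```

View pics/top0.png

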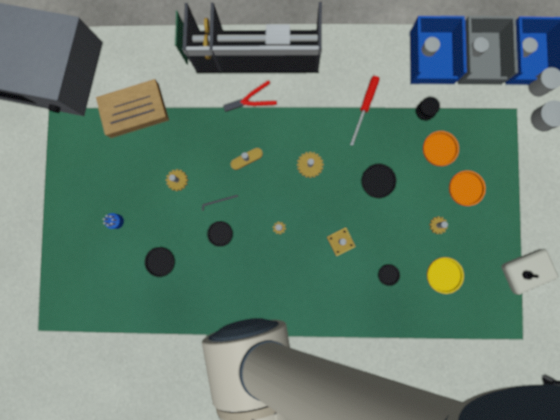

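View pics/scene0.png

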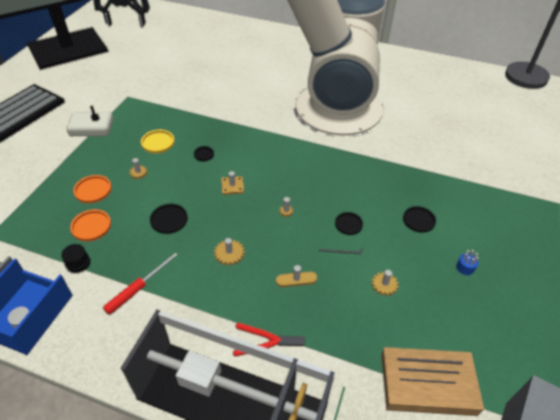

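The top view shows four black dishes at px (379,181), (160,262), (220,233) and (388,274). The brass wheels are at (310,164), (176,180), (440,225) and (279,228). The flange is at (342,241), the link at (246,158) and the bit holder at (113,221). The orange and yellow dishes are decoys, and (428,108) is an unlisted black knob. Next I'll measure the diameters.

```bash
cat >> h.py <<'E'
from scipy.spatial.transform import Rotation as R
from scipy.optimize import least_squares
def K(c):
    i=cams.camera_info(c); f=210/np.tan(np.radians(i['vertical_fov'])/2)
    return i,np.array([[f,0,i['cx']],[0,f,i['cy']],[0,0,1.]])
def toplane(c,px,z):
    i,k=K(c); u=cv2.undistortPoints(np.float32(px).reshape(-1,1,2),k,i['dist'])[:,0]
    d=np.c_[u,np.ones(len(u))]@R.from_rotvec(i['attitude']).as_matrix().T
    o=i['origin']; return o[:2]+d[:,:2]*((z-o[2])/d[:,2])[:,None]
def proj(c,P):
    i,k=K(c); M=R.from_rotvec(i['attitude']).as_matrix().T
    return cv2.projectPoints(np.float64(P).reshape(-1,1,3),cv2.Rodrigues(M)[0],-M@i['origin'],k,i['dist'])[0][:,0]
def circ(q):
    f=lambda p:np.hypot(q[:,0]-p[0],q[:,1]-p[1])-p[2]
    s=least_squares(f,[*q.mean(0),.03],loss='soft_l1',f_scale=.001); return s.x
def blobs(c,im,kind):
    S=4; big=cv2.resize(im,None,fx=S,fy=S,interpolation=cv2.INTER_CUBIC)
    h,s,v=cv2.split(cv2.cvtColor(big,cv2.COLOR_RGB2HSV)); 
    m=(v<45) if kind=='nest' else ((h>14)&(h<32)&(s>90)&(v>90))
    n,l,st,ce=cv2.connectedComponentsWithStats(m.astype(np.uint8))
    out=[]
    for j in range(1,n):
        if not 500<st[j,4]<30000: continue
        cn=max(cv2.findContours((l==j).astype(np.uint8),0,1)[0],key=len)
        if kind!='nest': cn=cv2.convexHull(cn)
        px=(cn.reshape(-1,2)+.5)/S-.5
        q=toplane(c,px,.012 if kind=='nest' else .01); p=circ(q)
        if abs(p[1])<.6 and .3<p[0]<.85 and p[2]<.06:
            out.append((np.round(p*[1,1,2],4).tolist(),px.mean(0).round().tolist()))
    return out
E
python3 - <<'E'
from h import *
for c in ("top","scene"):
    im=cv2.imread(f'pics/{c}0.png')[:,:,::-1].copy()
    for k in ('nest','brass'):
        print(c,k)
        for b in blobs(c,im,k): print(b)
im=cv2.imread('pics/top0.png')
tiles=[cv2.resize(im[y-25:y+25,x-25:x+25],(200,200),interpolation=cv2.INTER_CUBIC) for x,y in [(279,228),(440,225),(176,180),(310,164),(388,274),(220,233),(160,262),(379,181)]]
cv2.imwrite('pics/crop.png',np.vstack([np.hstack(tiles[:4]),np.hstack(tiles[4:])]))
E
```

```text
top nest
([0.8008, -0.4011, 0.0593], [427.0, 109.0])
([0.6039, -0.2692, 0.0876], [378.0, 180.0])
([0.4582, 0.1531, 0.0629], [220.0, 233.0])
([0.3814, 0.3141, 0.0759], [159.0, 261.0])
([0.3551, -0.2947, 0.0517], [388.0, 275.0])
top brass
([0.6932, -0.4364, 0.0988], [439.0, 148.0])
([0.6595, 0.0841, 0.0841], [246.0, 158.0])
([0.6463, -0.0861, 0.0689], [310.0, 164.0])
([0.6026, 0.2745, 0.0576], [176.0, 180.0])
([0.5864, -0.5047, 0.0986], [467.0, 188.0])
([0.487, -0.4261, 0.0451], [437.0, 226.0])
([0.4758, -0.0053, 0.0311], [279.0, 228.0])
([0.4412, -0.1692, 0.0737], [339.0, 241.0])
([0.3554, -0.4431, 0.0968], [444.0, 275.0])
scene nest
([0.3626, -0.295, 0.0559], [204.0, 153.0])
([0.6109, -0.2692, 0.0914], [168.0, 218.0])
([0.3892, 0.3125, 0.0795], [419.0, 219.0])
([0.4659, 0.1519, 0.0671], [348.0, 223.0])
([0.7944, -0.4088, 0.0734], [75.0, 258.0])
scene brass
([0.3598, -0.4443, 0.1021], [158.0, 141.0])
([0.4918, -0.4276, 0.0487], [137.0, 173.0])
([0.5892, -0.5059, 0.1035], [90.0, 189.0])
([0.446, -0.1697, 0.0758], [233.0, 186.0])
([0.4812, -0.0069, 0.0351], [286.0, 212.0])
([0.696, -0.4381, 0.1028], [90.0, 225.0])
([0.651, -0.0879, 0.0717], [230.0, 252.0])
([0.6604, 0.0812, 0.0871], [297.0, 279.0])
([0.6073, 0.2724, 0.0591], [385.0, 284.0])
```

View pics/crop.png

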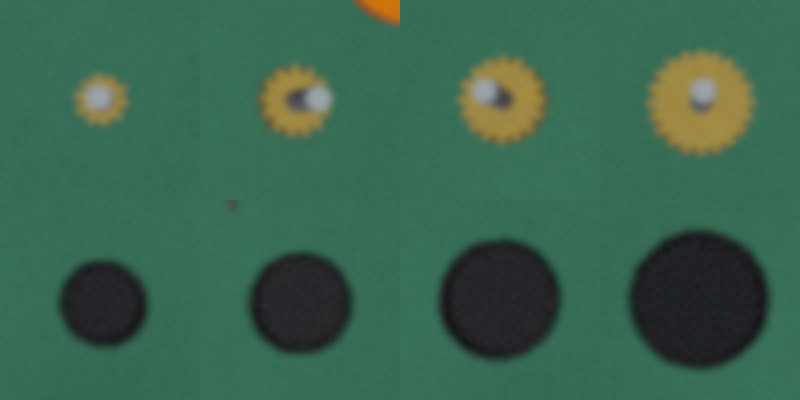

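Both cameras agree on sizes, and the sorted pairs are unambiguous: gears measure about 33, 46, 58 and 70 mm, dishes about 56, 67, 79 and 92 mm. The four dishes in the crop are black. First I go over gear46 at (.488,-.427) and turn the tool square to the world axes.

```bash
python3 -m jog '[[0,0,0.297,0.342,-0.074,0.08,-1],[0,0,0.297,0.342,-0.074,0.08,-1],[0,0,0.297,0.342,-0.074,0.08,-1],[0,0,0.297,0.342,-0.074,0.08,-1],[0,0,0.297,0.342,-0.074,0.08,-1],[0,0,0.297,0.342,-0.074,0.08,-1],[0,0,0.297,0.342,-0.074,0.08,-1],[0,0,0.297,0.342,-0.074,0.08,-1]]' 50
python3 - <<'E'
from h import *
s=sensors.observe(); print(s['joints'].round(3),R.from_rotvec(s['tool_rot']).as_matrix().round(4).tolist())
save('top','t1.png')
E
```

```text
clock: 2.1
eef_pos: [0.488, -0.427, 0.1513]
tool_rot: [3.141, 0.0, -0.0]
wrist_force: [0.1, -0.6, -0.1]
width: 0.0851
[-0.811  0.605  1.373 -0.     1.163  0.76 ] [[1.0, 0.0002, -0.0003], [0.0002, -1.0, -0.0001], [-0.0003, 0.0001, -1.0]]
```

View pics/t1.png

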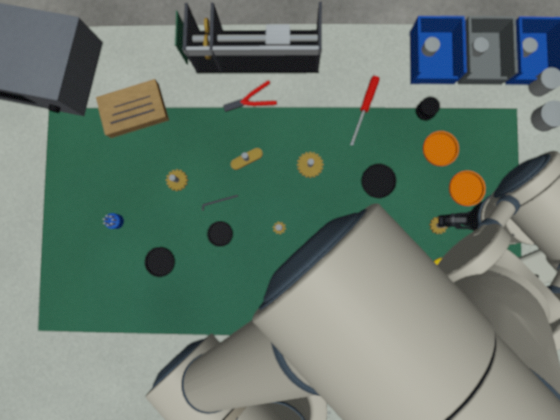

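The tool is square to the world with the gripper over gear46 at px (440,225). Now I lower it, close, and lift slightly to check the grip.

```bash
python3 -m jog '[[0,0,0,0,0,0.05,-1],[0,0,0,0,0,0.09,-1],[0,0,0,0,0,0.115,-1],[0,0,0,0,0,0.134,-1],[0,0,0,0,0,0.134,-1],[0,0,0,0,0,0.134,1],[0,0,0,0,0,0.134,1],[0,0,0,0,0,0.134,1]]' 50
python3 -m jog '[[0,0,0,0,0,0,1],[0,0,0,0,0,0,1],[0,0,0,0,0,0,1],[0,0,0,0,0,-0.01,1],[0,0,0,0,0,-0.02,1],[0,0,0,0,0,-0.02,1]]'
```

```text
clock: 3.15
eef_pos: [0.4885, -0.4272, 0.018]
tool_rot: [3.141, -0.0, 0.001]
wrist_force: [-0.9, -0.9, -0.0]
width: 0.0318
clock: 3.9
eef_pos: [0.4886, -0.4273, 0.0385]
tool_rot: [3.14, -0.0, 0.002]
wrist_force: [0.2, 0.1, -2.2]
width: 0.0148
```

```bash
python3 -m jog '[[0,0,0,0,0,-0.03,1],[0,0,0,0,0,-0.07,1],[0,0,0,0,-0.02,-0.1,1],[0,0,0,-0.003,-0.06,-0.11,1],[0,0,0,-0.005,-0.11,-0.11,1],[0,0,0,-0.008,-0.16,-0.11,1],[0,0,0,-0.01,-0.21,-0.11,1],[0,0,0,-0.013,-0.26,-0.11,1]]'
python3 -m jog '[[0,0,0,-0.002,-0.05,0,1],[0,0,0,-0.005,-0.1,0,1],[0,0,0,-0.007,-0.15,0,1],[0,0,0,-0.01,-0.2,0,1],[0,0,0,-0.012,-0.25,0,1],[0,0,0,-0.014,-0.295,0,1],[0,0,0,-0.015,-0.319,0,1],[0,0,0,-0.015,-0.319,0,1]]'
python3 -m jog '[[0,0,0,0,0,0.03,1],[0,0,0,0,0,0.06,1],[0,0,0,0,0,0.08,1],[0,0,0,0,0,0.09,1],[0,0,0,0,0,0.09,1]]'
python3 - <<'E'
from h import *
im=save('scene','s1.png'); cv2.imwrite('pics/s1c.png',cv2.resize(im[150:300,250:450,::-1],(800,600)))
print(blobs('scene',im,'brass'))
E
```

```text
clock: 4.9
eef_pos: [0.475, -0.1654, 0.1473]
tool_rot: [3.142, -0.001, 0.001]
wrist_force: [0.5, -0.5, -1.5]
width: 0.0147
clock: 5.9
eef_pos: [0.4601, 0.1535, 0.1473]
tool_rot: [-3.141, -0.004, -0.0]
wrist_force: [-0.2, -0.8, -2.3]
width: 0.0145
clock: 6.52
eef_pos: [0.4602, 0.1516, 0.0571]
tool_rot: [3.141, -0.001, -0.001]
wrist_force: [-0.6, 0.5, -2.2]
width: 0.0146
[([0.3595, -0.4443, 0.1016], [158.0, 141.0]), ([0.5898, -0.5062, 0.1036], [92.0, 189.0]), ([0.4457, -0.1715, 0.075], [234.0, 185.0]), ([0.4809, -0.007, 0.0355], [287.0, 211.0]), ([0.4298, 0.146, 0.049], [348.0, 214.0]), ([0.696, -0.4381, 0.1026], [90.0, 225.0]), ([0.6511, -0.0879, 0.0717], [231.0, 252.0]), ([0.6643, 0.0826, 0.0864], [295.0, 279.0]), ([0.6073, 0.2725, 0.059], [384.0, 283.0])]
```

View pics/s1c.png

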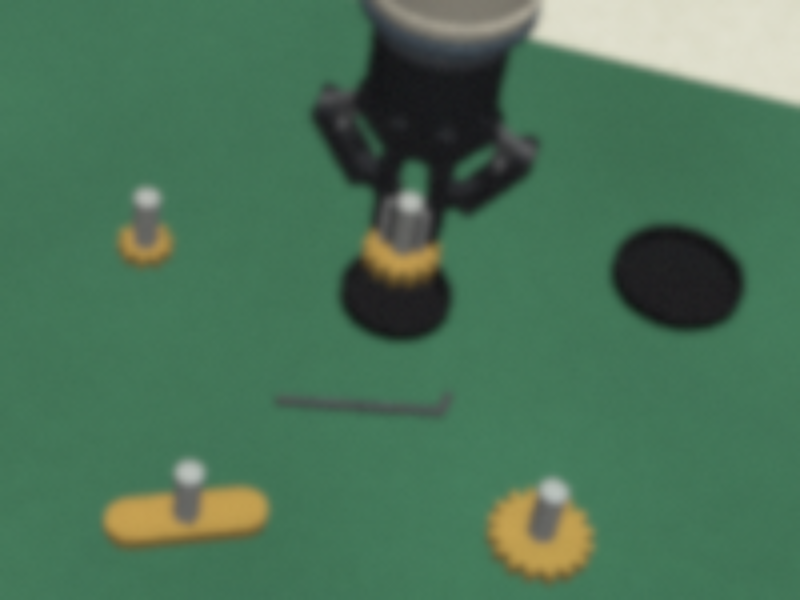

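The scene view shows gear46 held upright above the nest at crop px (395,295). I lower it until it reaches the floor.

```bash
python3 -m jog '[[0,0,0,0,0,0.012,1],[0,0,0,0,0,0.02,1],[0,0,0,0,0,0.027,1],[0,0,0,0,0,0.032,1],[0,0,0,0,0,0.035,1],[0,0,0,0,0,0.036,1],[0,0,0,0,0,0.036,1]]'
```

```text
clock: 7.45
eef_pos: [0.4604, 0.1522, 0.0213]
tool_rot: [-3.142, 0.0, -0.0]
wrist_force: [-0.3, -0.2, -1.2]
width: 0.0144
```

```bash
python3 -m jog '[[0,0,0,0,0,0.001,0.6],[0,0,0,0,0,0,0],[0,0,0,0,0,0,-1],[0,0,0,0,0,0,-1],[0,0,0,0,0,0,-1],[0,0,0,0,0,-0.03,-1],[0,0,0,0,0,-0.08,-1],[0,0,0,0,0,-0.13,-1]]'
python3 -m jog '[[0,0,0,0.144,-0.1215,0,-1],[0,0,0,0.144,-0.1215,0,-1],[0,0,0,0.144,-0.1215,0,-1],[0,0,0,0.144,-0.1215,0,-1],[0,0,0,0.144,-0.1215,0,-1]]'
python3 - <<'E'
from h import *
im=save('scene','s2.png'); cv2.imwrite('pics/s2c.png',cv2.resize(im[150:300,250:450,::-1],(800,600)))
print([b for b in blobs('scene',im,'brass') if b[0][2]<.08])
im=save('top','t2.png');print([b for b in blobs('top',im,'brass') if b[0][2]<.08])
E
```

```text
clock: 8.45
eef_pos: [0.4599, 0.152, 0.1526]
tool_rot: [3.141, -0.0, -0.001]
wrist_force: [-0.4, -0.2, 0.0]
width: 0.0853
clock: 9.07
eef_pos: [0.6035, 0.2733, 0.1507]
tool_rot: [3.141, 0.0, -0.002]
wrist_force: [-0.5, -0.6, 0.6]
width: 0.0853
[([0.4456, -0.1709, 0.0755], [234.0, 185.0]), ([0.481, -0.0069, 0.0354], [286.0, 212.0]), ([0.4607, 0.1501, 0.0503], [348.0, 223.0]), ([0.651, -0.0879, 0.0718], [231.0, 253.0]), ([0.6073, 0.2725, 0.0591], [382.0, 284.0])]
[([0.6463, -0.0861, 0.0688], [309.0, 164.0]), ([0.602, 0.2744, 0.0569], [177.0, 181.0]), ([0.4759, -0.0054, 0.0312], [279.0, 228.0]), ([0.459, 0.1536, 0.0483], [220.0, 233.0]), ([0.441, -0.169, 0.0742], [340.0, 240.0])]
```

View pics/s2c.png

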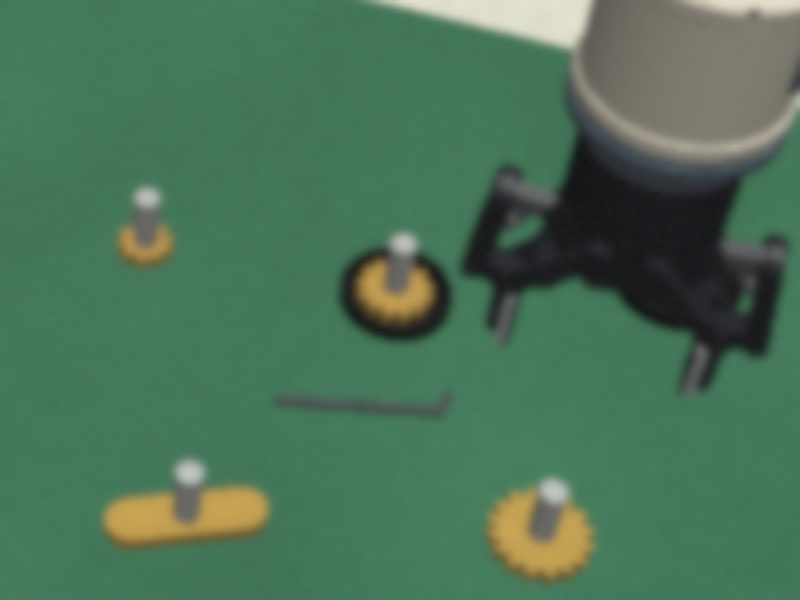

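Gear46 sits flat and centred in its nest at crop px (397,288). Next is gear58: grip, lift, carry and lower partway.

```bash
python3 -m jog '[[0,0,0,0,0,0.05,-1],[0,0,0,0,0,0.09,-1],[0,0,0,0,0,0.115,-1],[0,0,0,0,0,0.134,-1],[0,0,0,0,0,0.134,-1],[0,0,0,0,0,0.134,1],[0,0,0,0,0,0.134,1],[0,0,0,0,0,0.134,1]]' 70
python3 -m jog '[[0,0,0,0,0,0,1],[0,0,0,0,0,0,1],[0,0,0,0,0,0,1],[0,0,0,0,0,-0.01,1],[0,0,0,0,0,-0.02,1],[0,0,0,0,0,-0.02,1]]'
```

```text
clock: 10.18
eef_pos: [0.6047, 0.2737, 0.018]
tool_rot: [-3.141, 0.0, -0.002]
wrist_force: [0.4, 0.3, 0.9]
width: 0.0319
clock: 10.92
eef_pos: [0.6049, 0.2738, 0.0385]
tool_rot: [-3.141, 0.0, -0.003]
wrist_force: [1.4, 0.5, -1.9]
width: 0.0139
```

```bash
python3 -m jog '[[0,0,0,0,0,-0.03,1],[0,0,0,-0.01,-0.002,-0.05,1],[0,0,0,-0.05,-0.01,-0.06,1],[0,0,0,-0.1,-0.02,-0.06,1],[0,0,0,-0.15,-0.028,-0.06,1],[0,0,0,-0.195,-0.036,-0.06,1],[0,0,0,-0.221,-0.04,-0.06,1],[0,0,0,-0.221,-0.04,-0.06,1]]'
python3 -m jog '[[0,0,0,0,0,0.02,1],[0,0,0,0,0,0.04,1],[0,0,0,0,0,0.04,1]]'
python3 - <<'E'
from h import *
im=save('scene','s3.png'); cv2.imwrite('pics/s3c.png',cv2.resize(im[150:300,320:520,::-1],(800,600)))
E
```

```text
clock: 11.92
eef_pos: [0.3809, 0.3136, 0.0976]
tool_rot: [3.141, 0.003, -0.002]
wrist_force: [0.0, 0.3, -1.4]
width: 0.0142
clock: 12.3
eef_pos: [0.3832, 0.3132, 0.0566]
tool_rot: [3.141, -0.001, -0.002]
wrist_force: [-0.3, 0.7, -2.6]
width: 0.0144
```

View pics/s3c.png

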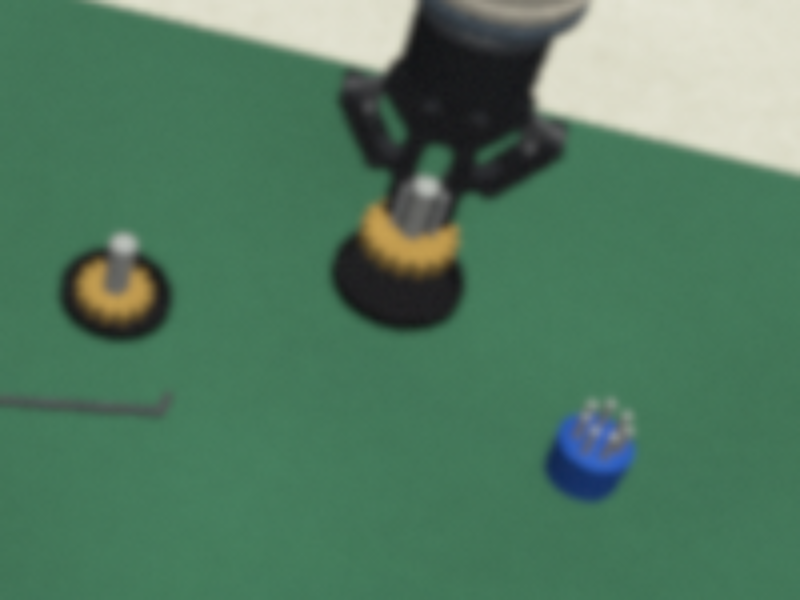

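Gear58 is upright over its nest at crop px (398,275). I lower it.

```bash
python3 -m jog '[[0,0,0,0,0,0.012,1],[0,0,0,0,0,0.02,1],[0,0,0,0,0,0.027,1],[0,0,0,0,0,0.032,1],[0,0,0,0,0,0.035,1],[0,0,0,0,0,0.036,1],[0,0,0,0,0,0.036,1]]'
```

```text
clock: 13.22
eef_pos: [0.3834, 0.3137, 0.0214]
tool_rot: [-3.142, 0.0, -0.0]
wrist_force: [0.3, -0.8, -3.1]
width: 0.0139
```

```bash
python3 -m jog '[[0,0,0,0,0,0.001,1],[0,0,0,0,0,0.001,0.6],[0,0,0,0,0,0.001,0],[0,0,0,0,0,0.001,-1],[0,0,0,0,0,0.001,-1],[0,0,0,0,0,0.001,-1],[0,0,0,0,0,-0.05,-1],[0,0,0,0,0,-0.11,-1]]'
python3 -m jog '[[0,0,0,0,0,-0.02,-1],[0,0,0,0.094,0.319,-0.02,-1],[0,0,0,0.094,0.319,-0.02,-1],[0,0,0,0.094,0.319,-0.02,-1],[0,0,0,0.094,0.319,-0.02,-1],[0,0,0,0.094,0.319,-0.02,-1],[0,0,0,0.094,0.319,-0.02,-1],[0,0,0,0.094,0.319,-0.02,-1]]'
python3 - <<'E'
from h import *
im=save('scene','s4.png'); cv2.imwrite('pics/s4.png',im[:,:,::-1])
print([b for b in blobs('scene',im,'brass') if b[0][2]<.08])
im=save('top','t4.png');print([b for b in blobs('top',im,'brass') if b[0][2]<.08])
E
```

```text
clock: 14.22
eef_pos: [0.3827, 0.3132, 0.1319]
tool_rot: [3.14, -0.0, -0.003]
wrist_force: [1.7, 0.5, -0.9]
width: 0.0854
clock: 15.22
eef_pos: [0.4775, -0.0067, 0.1512]
tool_rot: [3.142, -0.004, 0.0]
wrist_force: [0.1, 0.3, 0.3]
width: 0.0852
[([0.4462, -0.1705, 0.076], [233.0, 186.0]), ([0.4811, -0.0069, 0.0353], [286.0, 211.0]), ([0.3833, 0.312, 0.0624], [418.0, 218.0]), ([0.4605, 0.1503, 0.0499], [348.0, 222.0]), ([0.651, -0.0879, 0.0716], [230.0, 253.0])]
[([0.6464, -0.0861, 0.0689], [310.0, 164.0]), ([0.4413, -0.169, 0.0737], [341.0, 240.0]), ([0.3814, 0.3155, 0.0598], [159.0, 260.0])]
```

View pics/s4.png

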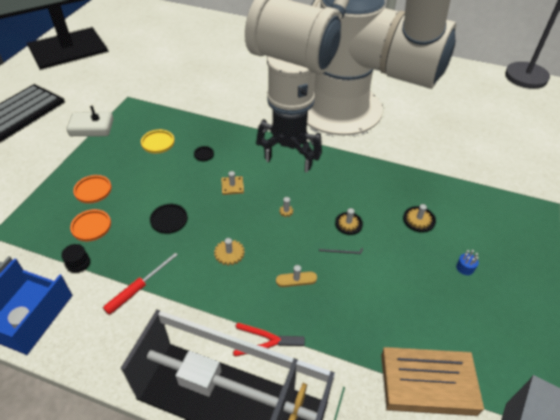

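Gear46 (348,222) and gear58 (419,218) both sit in their nests. Next is gear34 at (286,211).

```bash
python3 -m jog '[[0,0,0,0,0,0.05,-1],[0,0,0,0,0,0.09,-1],[0,0,0,0,0,0.115,-1],[0,0,0,0,0,0.134,-1],[0,0,0,0,0,0.134,-1],[0,0,0,0,0,0.134,1],[0,0,0,0,0,0.134,1],[0,0,0,0,0,0.134,1]]' 50
python3 -m jog '[[0,0,0,0,0,0,1],[0,0,0,0,0,0,1],[0,0,0,0,0,0,1],[0,0,0,0,0,-0.01,1],[0,0,0,0,0,-0.02,1],[0,0,0,0,0,-0.02,1]]'
```

```text
clock: 16.32
eef_pos: [0.4776, -0.0054, 0.0179]
tool_rot: [3.141, -0.0, 0.002]
wrist_force: [0.5, 0.5, 0.6]
width: 0.0319
clock: 17.08
eef_pos: [0.4778, -0.0055, 0.0382]
tool_rot: [3.141, -0.0, 0.003]
wrist_force: [-0.2, 0.3, -1.1]
width: 0.0145
```

```bash
python3 -m jog '[[0,0,0,0,0,-0.04,1],[0,0,0,0,0,-0.08,1],[0,0,0,-0.01,0.02,-0.1,1],[0,0,0,-0.025,0.06,-0.1,1],[0,0,0,-0.045,0.108,-0.1,1],[0,0,0,-0.065,0.156,-0.1,1],[0,0,0,-0.085,0.204,-0.1,1],[0,0,0,-0.104,0.25,-0.1,1]]'
python3 -m jog '[[0,0,0,-0.012,0.029,0,1],[0,0,0,-0.0165,0.039,0,1],[0,0,0,-0.0165,0.039,0,1],[0,0,0,-0.0165,0.039,0.03,1],[0,0,0,-0.0165,0.039,0.06,1],[0,0,0,-0.0165,0.039,0.08,1],[0,0,0,-0.0165,0.039,0.08,1]]'
python3 - <<'E'
from h import *
im=save('scene','s5.png'); cv2.imwrite('pics/s5c.png',cv2.resize(im[75:225,100:300,::-1],(800,600)))
E
```

```text
clock: 18.08
eef_pos: [0.3723, -0.2569, 0.1373]
tool_rot: [3.142, -0.001, 0.0]
wrist_force: [1.0, 0.3, -1.7]
width: 0.0147
clock: 18.95
eef_pos: [0.3566, -0.2926, 0.0564]
tool_rot: [-3.139, -0.002, 0.003]
wrist_force: [1.5, 0.4, -0.2]
width: 0.0145
```

View pics/s5c.png

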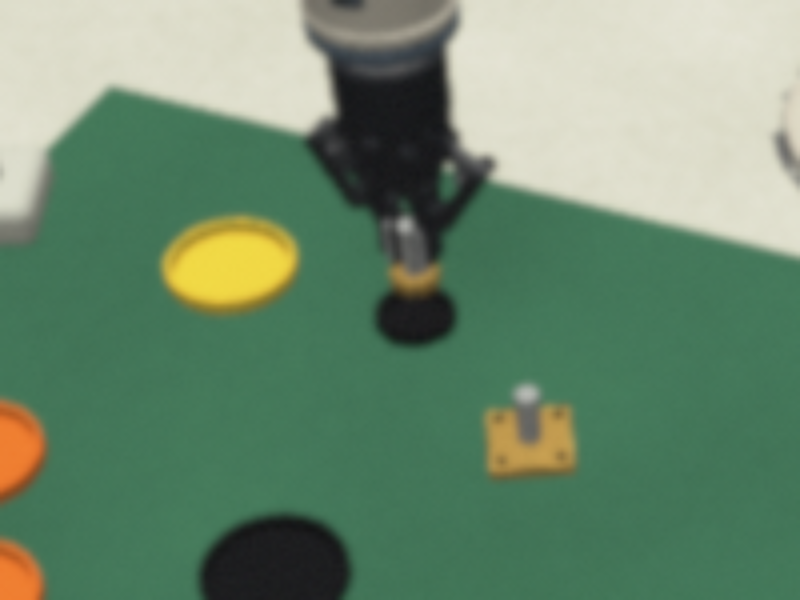

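Gear34 hangs over its nest at crop px (415,315). I lower and release it, then go to gear70.

```bash
python3 -m jog '[[0,0,0,0,0,0.012,1],[0,0,0,0,0,0.02,1],[0,0,0,0,0,0.027,1],[0,0,0,0,0,0.032,1],[0,0,0,0,0,0.035,1],[0,0,0,0,0,0.0365,1],[0,0,0,0,0,0.0365,1]]'
```

```text
clock: 19.88
eef_pos: [0.3567, -0.2944, 0.0208]
tool_rot: [3.142, -0.0, 0.0]
wrist_force: [0.1, 0.6, -1.5]
width: 0.0145
```

```bash
python3 -m jog '[[0,0,0,0,0,0,0.6],[0,0,0,0,0,0,0],[0,0,0,0,0,0,-1],[0,0,0,0,0,0,-1],[0,0,0,0,0,0,-1],[0,0,0,0,0,-0.03,-1],[0,0,0,0,0,-0.08,-1],[0,0,0,0,0,-0.13,-1]]'
python3 -m jog '[[0,0,0,0.291,-0.208,0,-1],[0,0,0,0.291,-0.208,0,-1],[0,0,0,0.291,-0.208,0,-1],[0,0,0,0.291,-0.208,0,-1],[0,0,0,0.291,-0.208,0,-1],[0,0,0,0.291,-0.208,0,-1],[0,0,0,0.291,-0.208,0,-1],[0,0,0,0.291,-0.208,0,-1]]'
python3 - <<'E'
from h import *
im=save('scene','s6.png'); cv2.imwrite('pics/s6c.png',cv2.resize(im[120:270,120:320,::-1],(800,600)))
print([b for b in blobs('scene',im,'brass') if b[0][2]<.08])
E
```

```text
clock: 20.88
eef_pos: [0.3564, -0.2941, 0.1521]
tool_rot: [-3.141, 0.0, 0.001]
wrist_force: [1.2, -0.4, -0.0]
width: 0.0854
clock: 21.88
eef_pos: [0.6471, -0.0865, 0.1504]
tool_rot: [-3.142, -0.0, 0.002]
wrist_force: [-0.4, -1.1, -0.2]
width: 0.0857
[([0.3832, 0.3118, 0.0625], [419.0, 218.0]), ([0.4606, 0.1503, 0.0503], [348.0, 223.0]), ([0.6511, -0.0879, 0.0718], [231.0, 252.0])]
```

View pics/s6c.png

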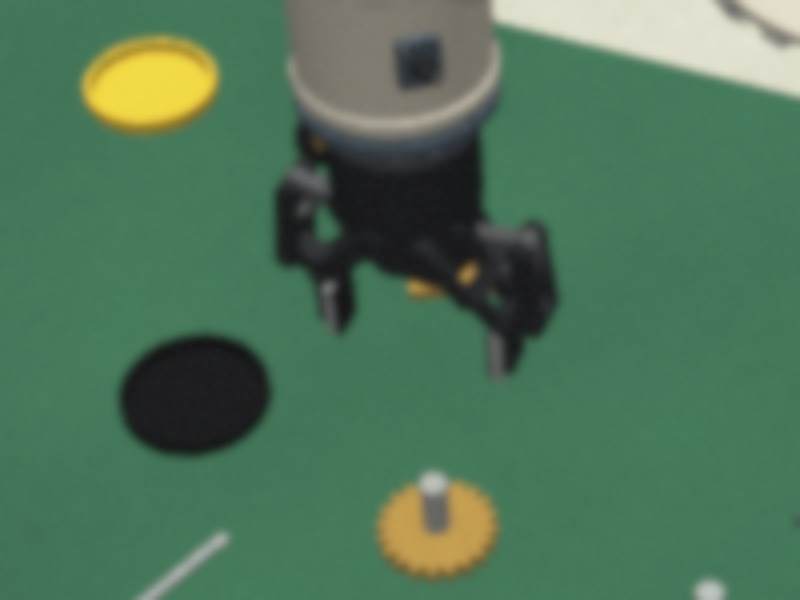

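Gear70 is at crop px (437,527), below the open gripper. The gripper hides gear34, so I'll check that one later. Now I grip gear70.

```bash
python3 -m jog '[[0,0,0,0,0,0.05,-1],[0,0,0,0,0,0.09,-1],[0,0,0,0,0,0.115,-1],[0,0,0,0,0,0.134,-1],[0,0,0,0,0,0.134,-1],[0,0,0,0,0,0.134,1],[0,0,0,0,0,0.134,1],[0,0,0,0,0,0.134,1]]' 80
python3 -m jog '[[0,0,0,0,0,0,1],[0,0,0,0,0,0,1],[0,0,0,0,0,0,1],[0,0,0,0,0,-0.01,1],[0,0,0,0,0,-0.02,1],[0,0,0,0,0,-0.02,1]]'
```

```text
clock: 22.92
eef_pos: [0.6481, -0.0865, 0.0175]
tool_rot: [3.141, -0.0, 0.002]
wrist_force: [0.1, 0.0, -0.5]
width: 0.0319
clock: 23.68
eef_pos: [0.6484, -0.0865, 0.0379]
tool_rot: [3.141, -0.0, 0.003]
wrist_force: [0.0, 0.5, -3.8]
width: 0.014
```

```bash
python3 -m jog '[[0,0,0,0,0,-0.03,1],[0,0,0,-0.003,0.01,-0.05,1],[0,0,0,-0.01,0.045,-0.06,1],[0,0,0,-0.02,0.09,-0.06,1],[0,0,0,-0.03,0.135,-0.06,1],[0,0,0,-0.038,0.165,-0.06,1],[0,0,0,-0.042,0.182,-0.06,1],[0,0,0,-0.042,0.182,-0.06,1]]'
python3 -m jog '[[0,0,0,0,0,0.02,1],[0,0,0,0,0,0.04,1],[0,0,0,0,0,0.04,1],[0,0,0,0,0,0.04,1]]'
python3 - <<'E'
from h import *
im=save('scene','s7.png'); cv2.imwrite('pics/s7c.png',cv2.resize(im[120:270,80:280,::-1],(800,600)))
E
```

```text
clock: 24.68
eef_pos: [0.6054, -0.2695, 0.0968]
tool_rot: [3.142, -0.003, 0.0]
wrist_force: [-0.1, 0.3, -3.5]
width: 0.0141
clock: 25.18
eef_pos: [0.6063, -0.2679, 0.0575]
tool_rot: [3.141, 0.001, 0.001]
wrist_force: [-0.5, -0.3, -3.0]
width: 0.0141
```

View pics/s7c.png

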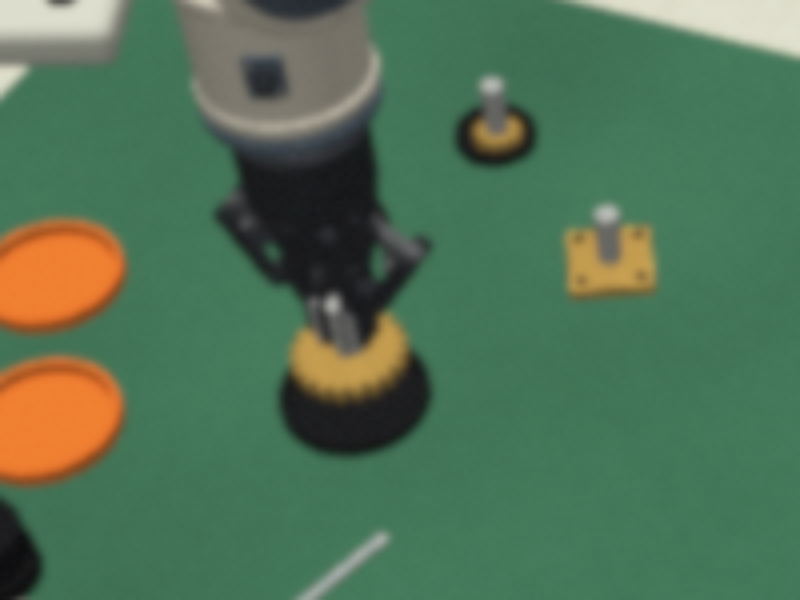

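Gear34 is seated at crop px (495,133). Gear70 is above its nest at (355,395). I lower it.

```bash
python3 -m jog '[[0,0,0,0,0,0.012,1],[0,0,0,0,0,0.02,1],[0,0,0,0,0,0.027,1],[0,0,0,0,0,0.032,1],[0,0,0,0,0,0.035,1],[0,0,0,0,0,0.036,1],[0,0,0,0,0,0.036,1]]'
```

```text
clock: 26.1
eef_pos: [0.6058, -0.2685, 0.0209]
tool_rot: [3.141, -0.0, 0.0]
wrist_force: [-0.5, 0.5, -3.7]
width: 0.0139
```

```bash
python3 -m jog '[[0,0,0,0,0,0.0005,1],[0,0,0,0,0,0.0005,0.6],[0,0,0,0,0,0.0005,0],[0,0,0,0,0,0.0005,-1],[0,0,0,0,0,0.0005,-1],[0,0,0,0,0,0.0005,-1],[0,0,0,0,0,-0.05,-1],[0,0,0,0,0,-0.11,-1]]'
python3 -m jog '[[0,0,0,0,0,-0.06,-1],[0,0,0,-0.03,0.06,-0.08,-1],[0,0,0,-0.08,0.12,-0.08,-1],[0,0,0,-0.13,0.18,-0.08,-1],[0,0,0,-0.2,0.21,-0.08,-1],[0,0,0,-0.25,0.23,-0.08,-1],[0,0,0,-0.25,0.23,-0.08,-1],[0,0,0,-0.25,0.23,-0.08,-1]]'
python3 - <<'E'
from h import *
for c in('scene','top'):
    im=save(c,c+'9.png'); print(c,[b for b in blobs(c,im,'brass') if b[0][2]<.09])
    if c=='scene': cv2.imwrite('pics/s9c.png',cv2.resize(im[120:300,60:460,::-1],(800,360),interpolation=cv2.INTER_CUBIC))
E
```

```text
clock: 27.1
eef_pos: [0.605, -0.268, 0.1311]
tool_rot: [-3.14, 0.0, 0.004]
wrist_force: [1.2, -1.3, 0.4]
width: 0.0852
clock: 28.1
eef_pos: [0.3532, -0.4996, 0.2109]
tool_rot: [3.141, -0.006, -0.001]
wrist_force: [0.6, -0.0, -0.1]
width: 0.0856
scene [([0.3572, -0.2962, 0.037], [203.0, 153.0]), ([0.4459, -0.1708, 0.0757], [234.0, 186.0]), ([0.6061, -0.2707, 0.0742], [168.0, 219.0]), ([0.3831, 0.3118, 0.0619], [419.0, 218.0]), ([0.4604, 0.1502, 0.0494], [347.0, 222.0]), ([0.6652, 0.0831, 0.0857], [296.0, 279.0])]
top [([0.6644, 0.0867, 0.0858], [246.0, 159.0]), ([0.6052, -0.2678, 0.0728], [377.0, 180.0]), ([0.459, 0.1535, 0.0486], [220.0, 233.0]), ([0.4411, -0.1693, 0.0741], [339.0, 240.0]), ([0.3813, 0.3156, 0.0607], [158.0, 262.0]), ([0.3554, -0.2941, 0.0357], [387.0, 274.0])]
```

View pics/s9c.png

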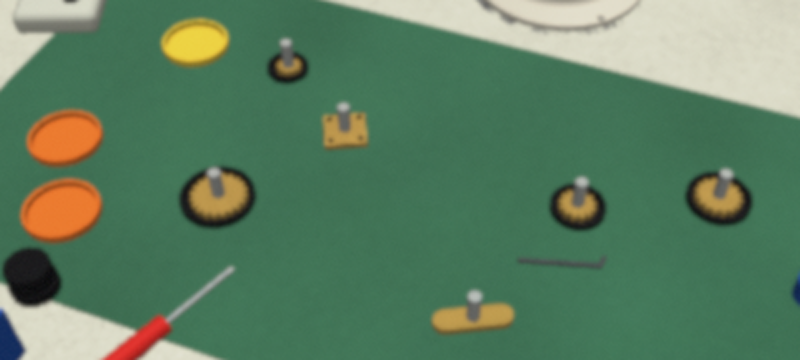

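View pics/top9.png

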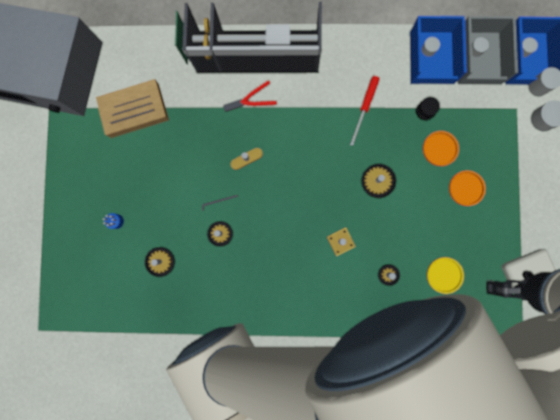

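All four gears are in their own nests, the flange and link have not moved, and the arm is clear.

```bash
python3 -c "
from h import *
print(ctrl.sign_off())"
```

```text
the job is handed in; nothing more can be done
None
```

All four gears are in the nests of their own size, and I handed the job in at about 28 s of the 102 s allowed. I carried each gear upright by its shaft, lowered it to the nest floor, released it, and moved the arm clear.

- **Placement:** in the last top-camera picture each gear's centre is within about 2 mm of its nest's measured centre. In the last scene and top pictures they look flat, with shafts up.
- **Flange and link:** the flange measures the same as at the start, to within 1 mm. The link's fitted centre differs by about 5 mm between readings. I take that as fit error, because it is a poor match for a circle, its place in the top picture is unchanged, and the arm never went near it.
- **Weak check:** for gear34, gear58 and gear70 the wrist force was too noisy to confirm contact with the floor before release. The height of the fingers put each underside within about 1 mm of the floor.
- **Camera agreement:** the two cameras disagreed by up to 8 mm in x on the first measurements. Most of that comes from the scene camera's oblique view of the rims and teeth, and it did not affect the fits.

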